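# Scrap the failed modules through the sprung flap of the reject box

### The arm

A 6-joint arm with a two-finger parallel gripper is mounted at the origin on a cart in front of the work surface, level with it; the furniture and walls round the work are solid. World frame = base frame: x ahead of the robot, y to its left, z up, the work surface at z = 0. Lengths are in m, angles in rad, forces in N, time in s.
With the tool pointing down it reaches from about 0.35 to 0.775 m from the base axis. Payload 7.3 kg.
Tool frame: the origin (TCP) lies at the very end of the fingers, on their centre line; the grasp point (between the pads) lies 19 mm behind it (robot.hold_point_z is the distance from the TCP to the grasp point, in m); z points along the fingers, y is the direction in which the jaws open and shut (so a half turn about z gives the same grasp; the last joint's range is limited). The gripper opens to 92 mm and grips with 3 to 60 N. Pads are 19 mm wide; open, the fingers measure 130 mm over their backs; the gripper's body (75 mm by 190 mm) begins 47 mm behind the grasp point.
Start: joints at [1.146, 0.342, 1.524, -0, 1.275, -0.146], TCP at [0.144, 0.505, 0.227] pointing down, gripper open.
Joint ranges: [-2.53, 2.53], [-0.77, 2.02], [0.04, 2.7], [-1, 4.14], [0.28, 2.66], [-3.11, 3.11]. Speed limits (rad/s): [2.57, 2.57, 3.14, 3.14, 3.14, 3.14].

### API

Orientations are given as [roll, pitch, yaw] about the fixed x, y, z axes, in that order (R = Rz(yaw) Ry(pitch) Rx(roll)).
In Python, from cell import monitor, viewer, robot gives the robot as it stands.
- The arm moves only by the tool move_arm, never from a script. Its argument "deltas" is a list of rows, each an object of numbers: "x", "y", "z": the shift along the tool's x, y, z in m; "wx", "wy", "wz": the turn, a rotation vector about the tool's x, y, z in degrees; "hand": the opening, from 0 (shut) to 1 (fully open). In form: [{"x": .., "y": .., "z": .., "wx": .., "wy": .., "wz": .., "hand": ..}, ...]. A call has 1 to 8 rows; each row is the pose to reach, as a shift and turn from the pose commanded when the call began, along the tool's axes at that moment; what a row does not reach only later rows make up. A row lasts 1/8 s, in which the tool goes at most 62.5 mm and 10.7 degrees, less where a joint would pass 70% of its speed; a pose out of reach is approached as far as the arm can. A call with a gripper value outside its range is refused whole. The fingers move at their own pace and stop on an object; "grip_force" is the grip in N (left out, the last holds). Time passes only in rows, so rows that repeat a pose let the fingers close. It gives the time, the measured TCP pose, the force and the opening at its end, in the units of the state.
- monitor.observe(): the state, without advancing time (a new reading comes with each control period).
- viewer.read_camera(name): name is "scene" or "top"; returns the picture (384x512x3 uint8, red, green, blue); there is no depth.
- viewer.camera_params(name): a dict with "camera_matrix" (3x3 intrinsics, pixels), "k1" (the pictures are not rectified: a ray, as slopes to the right and down, at radius r is drawn at 1 + k1 r^2 times it, then the intrinsics apply), "R" (3x3) and "t" (3): a world point X has camera coordinates R X + t. Camera axes: x right, y down, z forward; pixel columns grow to the right and rows downward; lengths in m; the calibration is good to about 2 mm. A picture is of the moment at which its call begins. camera_params takes no time and is no camera call.
- robot.hand_in(): hands the job in, once; it reports no verdict.
The state is a dict: "time": time; "qpos": joint angles; "qvel": joint speeds; "joint_efforts": joint torques, N m; "tool_pos": TCP position; "tool_rot": TCP orientation; "contact_force": force on the tool from outside, world axes, zero at the start; "torque": the same for the moment, N m; "opening": finger opening in m.
Only numpy, scipy, OpenCV 4.12 (cv2) and the standard library are available. Lean on these libraries where they do the work, as an engineer would, in place of code of your own. Each camera call takes 0.05 s, during which the arm holds its last target. There are 200 camera calls.

### The job

Two of the grey relay modules on the blue mat have a red dot on top: they failed the test. Throw both into the red reject box, one at a time, through its spring-loaded flap: push the flap down with the module in the gripper, keep the flap held open with the fingers while you let the module drop, then withdraw so that the flap springs fully shut. Leave the green-dotted module and the blue contactor where they are.

Things in the scene. Friction and masses are not known exactly. Their poses are not given: they have to be found in the camera images.
- reject_a_center (a point): Grey relay module, a block 45 mm wide (its x) by 62 mm (its y) by 48 mm to the top of the body, with small black terminals standing a little higher along one edge; about 0.2 kg, starts upright on the blue mat. Has a RED dot (20 mm) on its top: to be scrapped. The point is the centre of the block, half-way up (24 mm above its underside); z is up through its top.
- reject_b_center (a point): Grey relay module, a block 45 mm wide (its x) by 62 mm (its y) by 48 mm to the top of the body, with small black terminals standing a little higher along one edge; about 0.2 kg, starts upright on the blue mat. Has a RED dot (20 mm) on its top: to be scrapped. The point is the centre of the block, half-way up; axes as for the other.
- passed_center (a point): Grey relay module, a block 45 mm wide (its x) by 62 mm (its y) by 48 mm to the top of the body, with small black terminals standing a little higher along one edge; about 0.2 kg, starts upright on the blue mat. Has a GREEN dot on its top: a good one, to be left alone. The point is the centre of the block, half-way up.
- contactor_center (a point): Blue contactor with an orange plunger, 46 x 56 x 75 mm, standing near the back of the bench; not part of the job. The point is its centre, 30 mm above its underside.
- reject_box: Red sheet-steel reject box, bolted to the bench, 200 x 200 mm, 210 mm high; the bin is inside. Origin at the centre of its underside, z up, x from its front (locked door with white card, towards the robot) to its rear. A 116 x 116 mm opening in the middle of its top is closed by a bare metal flap. Inside 192 x 192 mm, floor 6 mm above the bench.
- opening (a point): Centre of the square opening in the top of the reject box, level with the top (210 mm above the bench); axes as for the box: x points to the rear, where the flap's hinge is.
- flap (a joint): Angle of the flap: 0 shut (flush with the box top), grows as it swings down into the box, stop at 1.45 rad. Springs hold it shut with 0.27 N m (0.38 N m fully open): a module laid on it does not open it; pushing a module down at the middle takes about 10 N. It shuts by itself when nothing holds it.
- flap_hinge (a point): Middle of the flap's hinge at the rear edge of the opening, 58 mm behind its centre; pin along the box's y. The flap reaches 112 mm forward from it. It swings back against what stands nearest the hinge: with the fingers in line along the box's x and their tips 40 mm below the top, the rear finger holds it off the module as they open; otherwise it may pinch the module.

How it is judged:
By the outcome, as a careful person would: the job done as asked, in the order asked, and still so for the second after the job is handed in, with the robot touching nothing.
It also fails if it takes over 64 s, if anything falls off the work surface, if the arm or the gripper's body presses on something with over 40 N, if the wrist force passes 120 N, or if a joint passes its speed limit or range.

## Working session

There is one attempt and no reset: what is moved stays moved. The work goes in short steps, Python scripts to look and compute and a tool call to move; the robot and the scene stay as the last step left them, time stands still between calls to the robot, and variables do not carry over. Pictures are saved under pics/ and viewed, about 8 in all and at most 12, crops included, and the job is handed in when it is done.

Besides the shell and the picture viewer there is one more tool, called after "Call:" as name([rows], argument=value, ...), one row to a line, values as JSON. move_arm: Moves the arm, as the interface text tells. Its arguments: {"type":"object","properties":{"deltas":{"type":"array","items":{"type":"object","properties":{"x":{"type":"number"},"y":{"type":"number"},"z":{"type":"number"},"wx":{"type":"number"},"wy":{"type":"number"},"wz":{"type":"number"},"hand":{"type":"number"}}}},"grip_force":{"type":"number"}},"required":["deltas"]}

```bash
mkdir -p pics; ls; python3 - <<'E'
from cell import monitor, viewer, robot
import cv2
for n in ("top","scene"):
    im=viewer.read_camera(n); cv2.imwrite(f"pics/{n}0.png",im[:,:,::-1])
    p=viewer.camera_params(n); print(n,p)
print(monitor.observe(), robot.hold_point_z)
E
```

```text
pics
top {'camera_matrix': array([[487.83972863,   0.        , 249.55214201],
       [  0.        , 487.83972863, 194.06453236],
       [  0.        ,   0.        ,   1.        ]]), 'k1': -0.09157838558714881, 'R': array([[-0.02885528, -0.99955948, -0.00694424],
       [-0.99595374,  0.02934131, -0.08494256],
       [ 0.0851089 ,  0.0044651 , -0.99636165]]), 't': array([0.05802905, 0.56873652, 1.50214002])}
scene {'camera_matrix': array([[435.086479  ,   0.        , 251.49134923],
       [  0.        , 435.086479  , 190.24612403],
       [  0.        ,   0.        ,   1.        ]]), 'k1': -0.05187135683270457, 'R': array([[ 0.62228458, -0.78256315,  0.01888977],
       [-0.58310535, -0.47950787, -0.65578987],
       [ 0.52225478,  0.3970732 , -0.75470711]]), 't': array([-0.32147393,  0.46235946,  0.95788531])}
{'time': 0.1, 'qpos': array([ 1.14600687e+00,  3.42661511e-01,  1.52490056e+00,  1.69780794e-05,
        1.27539401e+00, -1.46039853e-01]), 'qvel': array([-0.00038347, -0.00341308, -0.00216134, -0.00018413, -0.0002111 ,
        0.0001017 ]), 'joint_efforts': array([ 2.18625049e-03, -4.31997335e+01, -2.44697535e+01,  7.19484687e-02,
        5.25684643e-02, -1.06722459e-04]), 'tool_pos': array([0.1443032 , 0.5044137 , 0.22611737]), 'tool_rot': array([-3.14024610e+00, -2.14470695e-04,  2.86283795e+00]), 'contact_force': array([-0.07985977,  0.80634167,  0.91688481]), 'torque': array([-0.04796037,  0.0202048 , -0.06167776]), 'opening': 0.09159229005485131} 0.0188
```

View pics/top0.png

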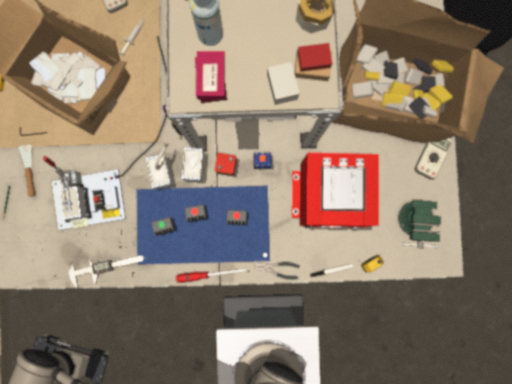

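View pics/scene0.png

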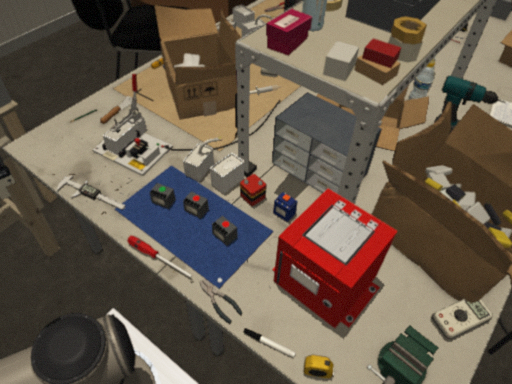

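The top view shows the green dot at (163,226), red dots at (195,213) and (237,217), and the box flap around (343,190). The scene view shows the same modules at (162,189), (195,199) and (225,225). Next I'll zoom in and measure.

```bash
cat > h.py <<'E'
import numpy as np, cv2
from cell import monitor, viewer, robot
P={n:viewer.camera_params(n) for n in("top","scene")}
def ray(n,px):
    p=P[n];K=p["camera_matrix"]
    d=np.array([(px[0]-K[0,2])/K[0,0],(px[1]-K[1,2])/K[1,1]]);u=d.copy()
    for _ in range(20):u=d/(1+p["k1"]*(u@u))
    return -p["R"].T@p["t"],p["R"].T@np.array([u[0],u[1],1])
def plane(n,px,z):
    o,d=ray(n,px);return o+d*(z-o[2])/d[2]
def tri(pa,pb):
    o1,d1=ray("top",pa);o2,d2=ray("scene",pb)
    s=np.linalg.lstsq(np.c_[d1,-d2],o2-o1,rcond=None)[0]
    a,b=o1+s[0]*d1,o2+s[1]*d2;return (a+b)/2,np.linalg.norm(a-b)
def proj(n,X):
    p=P[n];c=p["R"]@np.array(X)+p["t"];u=c[:2]/c[2];u=u*(1+p["k1"]*(u@u));K=p["camera_matrix"]
    return K[0,0]*u[0]+K[0,2],K[1,1]*u[1]+K[1,2]
def blobs(mask,amin=8):
    n,_,st,c=cv2.connectedComponentsWithStats(mask.astype(np.uint8));return [(st[i,4],c[i].round(2)) for i in range(1,n) if st[i,4]>=amin]
E
python3 - <<'E'
from h import *
for n,roi in (("top",(140,190,270,262)),("scene",(140,170,250,255))):
    im=cv2.imread(f"pics/{n}0.png");x0,y0,x1,y1=roi
    c=im[y0:y1,x0:x1].astype(int);b,g,r=c[...,0],c[...,1],c[...,2]
    for col,m in(("red",(r>120)&(g<100)&(b<100)),("green",(g>90)&(r<80)&(g>b+15))):
        for a,ct in blobs(m,5):
            px=ct+[x0,y0];print(n,col,a,px,plane(n,px,.048).round(4))
    # body mask: non-blue mat
    hsv=cv2.cvtColor(im[y0:y1,x0:x1],cv2.COLOR_BGR2HSV)
    m=~((hsv[...,0]>100)&(hsv[...,0]<130)&(hsv[...,1]>110))
    m=m.astype(np.uint8);cs,_=cv2.findContours(m,cv2.RETR_EXTERNAL,cv2.CHAIN_APPROX_NONE)
    for k in cs:
        if 100<cv2.contourArea(k)<900: print(n,"body",cv2.minAreaRect(k),cv2.contourArea(k))
im=cv2.imread("pics/top0.png");a=cv2.resize(im[195:245,145:265],(800,333),interpolation=cv2.INTER_NEAREST)
s=cv2.imread("pics/scene0.png");b=cv2.resize(s[175:250,145:245],(400,267*1+33),interpolation=cv2.INTER_NEAREST)
c=cv2.resize(s[185:335,265:405],(400,300))
cv2.imwrite("pics/z.png",np.vstack([a[:300],np.hstack([b,c])]))
E
```

```text
top red 22 [194.09 210.91] [0.5212 0.2135 0.048 ]
top red 28 [236.32 215.32] [0.5039 0.0838 0.048 ]
top body ((22.76470947265625, 36.05883026123047), (17.947635650634766, 24.253562927246094), 75.96376037597656) 379.0
top body ((99.0, 26.5), (17.0, 28.0), 90.0) 350.5
top body ((55.480770111083984, 22.403844833374023), (17.454336166381836, 23.92616844177246), 78.69007110595703) 362.5
top body ((85.5, 35.5), (71.0, 87.0), 90.0) 237.5
scene red 73 [246.03 183.42] [0.6614 0.1375 0.048 ]
scene red 36 [195.64 197.72] [0.5231 0.2166 0.048 ]
scene red 43 [225.28 223.72] [0.5063 0.087  0.048 ]
scene red 145 [146.77 248.06] [0.3112 0.1968 0.048 ]
scene green 39 [161.92 188.56] [0.4851 0.3193 0.048 ]
scene body ((17.0, 71.0), (34.0, 26.0), 0.0) 446.0
scene body ((84.12128448486328, 59.96287155151367), (28.84749412536621, 21.45972442626953), 39.28940963745117) 493.0
scene body ((55.60000991821289, 34.30000305175781), (26.385601043701172, 21.466251373291016), 26.56505012512207) 462.5
scene body ((22.23276138305664, 24.956899642944336), (26.655210494995117, 21.534257888793945), 23.198591232299805) 454.0
scene body ((12.5, 9.5), (19.0, 25.0), 90.0) 242.5
```

View pics/z.png

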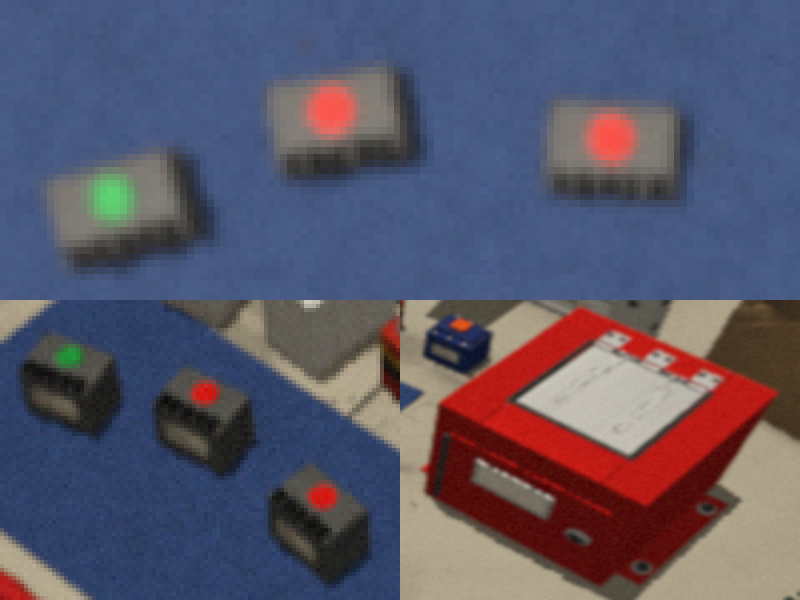

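The zoom shows grey tops with the dots slightly rearward of centre, and black terminals along the front (robot-side) long edge. The long axes run roughly along world y. The box flap has its hinges at the rear.

```bash
cat > meas.py <<'E'
from h import *
def modules(f):
    im=cv2.imread(f);S=8;out=[]
    for d in ((194.09,210.91),(236.32,215.32)):
        x0,y0=int(d[0])-20,int(d[1])-18
        c=cv2.resize(im[y0:y0+40,x0:x0+44],None,fx=S,fy=S,interpolation=cv2.INTER_CUBIC)
        hsv=cv2.cvtColor(c,cv2.COLOR_BGR2HSV)
        m=(((hsv[...,1]<95)|(hsv[...,0]<90)|(hsv[...,0]>140))).astype(np.uint8)
        cs,_=cv2.findContours(m,cv2.RETR_EXTERNAL,cv2.CHAIN_APPROX_NONE)
        k=max(cs,key=cv2.contourArea);bx=cv2.boxPoints(cv2.minAreaRect(k))
        px=(bx+.5)/S-.5+[x0,y0]
        W=np.array([plane("top",p,.048)[:2] for p in px]);
        e=[W[(i+1)%4]-W[i] for i in range(4)]
        # rear edge from contour columns
        q=[];u0,u1=bx[:,0].min(),bx[:,0].max()
        for u in range(int(u0+.25*(u1-u0)),int(u0+.75*(u1-u0))):
            q.append((u,np.flatnonzero(m[:,u])[0]))
        q=(np.array(q)+.5)/S-.5+[x0,y0];w=np.array([plane("top",p,.048)[:2] for p in q])
        a=np.polyfit(w[:,1],w[:,0],1)
        print("sides",[round(float(np.linalg.norm(v)),4) for v in e],"rectcentre",W.mean(0).round(4),"rear edge yaw deg",np.degrees(np.arctan(-a[0])).round(1),"rear x at mid",np.polyval(a,w[:,1].mean()).round(4),w[:,1].mean().round(4))
modules("pics/top0.png")
print(tri((194.09,210.91),(195.64,197.72)),tri((236.32,215.32),(225.28,223.72)))
for n,roi in(("top",(285,145,390,235)),("scene",(265,185,405,335))):
    im=cv2.imread(f"pics/{n}0.png");x0,y0,x1,y1=roi
    c=cv2.resize(im[y0:y1,x0:x1],None,fx=4,fy=4,interpolation=cv2.INTER_CUBIC);hsv=cv2.cvtColor(c,cv2.COLOR_BGR2HSV)
    h,s,v=cv2.split(hsv)
    m=((s<70)&(v>120)).astype(np.uint8)
    cs,_=cv2.findContours(m,cv2.RETR_EXTERNAL,cv2.CHAIN_APPROX_NONE)
    m2=((s>120)&(v>150)&((h<10)|(h>170))).astype(np.uint8);c2,_=cv2.findContours(m2,cv2.RETR_EXTERNAL,cv2.CHAIN_APPROX_NONE)
    cen=np.array([(x1-x0)*2,(y1-y0)*1.7])
    k=[q for q in cs if cv2.pointPolygonTest(q,(float(cen[0]),float(cen[1])),False)>0]
    for nm,kk in (("flap",k[0] if k else max(cs,key=cv2.contourArea)),("box",max(c2,key=cv2.contourArea))):
        hull=cv2.convexHull(kk);ap=cv2.approxPolyDP(hull,10,True)[:,0]
        px=(ap+.5)/4-.5+[x0,y0]
        print(n,nm);[print("  ",p.round(1),plane(n,p,.21).round(4)) for p in px]
E
python3 meas.py
```

```text
sides [0.0698, 0.0499, 0.0696, 0.05] rectcentre [0.5158 0.21  ] rear edge yaw deg 0.4 rear x at mid 0.5419 0.2099
sides [0.0491, 0.0672, 0.049, 0.067] rectcentre [0.4991 0.0839] rear edge yaw deg -4.5 rear x at mid 0.5233 0.0837
(array([0.52061898, 0.21317869, 0.05287074]), np.float64(0.0008417833368658482)) (array([0.50342744, 0.08387447, 0.05366371]), np.float64(0.0006529622137694785))
top flap
   [389.4 144.6] [ 0.6812 -0.3533  0.21  ]
   [389.4 234.4] [ 0.432  -0.3399  0.21  ]
   [284.6 234.4] [ 0.4411 -0.0519  0.21  ]
   [284.6 144.6] [ 0.689  -0.0606  0.21  ]
top box
   [307.9 152.1] [ 0.6662 -0.1243  0.21  ]
   [378.1 154.4] [ 0.6545 -0.32    0.21  ]
   [377.6 224.9] [ 0.4591 -0.3085  0.21  ]
   [306.1 223.6] [ 0.4687 -0.1117  0.21  ]
scene flap
   [338.4 201.1] [ 0.6467 -0.1654  0.21  ]
   [376.6 224.1] [ 0.6436 -0.2732  0.21  ]
   [344.9 261.9] [ 0.5054 -0.2674  0.21  ]
   [305.6 235.1] [ 0.5103 -0.1595  0.21  ]
scene box
   [327.1 188.1] [ 0.6655 -0.121   0.21  ]
   [396.1 230.4] [ 0.6565 -0.318   0.21  ]
   [350.6 286.9] [ 0.4595 -0.3087  0.21  ]
   [278.4 236.1] [ 0.4683 -0.1123  0.21  ]
```

```bash
cat > go.py <<'E'
import sys,numpy as np
from cell import monitor
from scipy.spatial.transform import Rotation as R
def go(x,y,z,yaw):
    s=monitor.observe();r=R.from_euler("xyz",s["tool_rot"])
    d=r.inv().apply(np.array([x,y,z])-s["tool_pos"])
    w=(r.inv()*R.from_euler("xyz",[np.pi,0,np.radians(yaw)])).as_rotvec(degrees=True)
    print("t",round(s["time"],2),"pos",s["tool_pos"].round(4),"F",s["contact_force"].round(1),"open",round(s["opening"],4),"d",d.round(4),"w",w.round(1))
go(*map(float,sys.argv[1:5]))
E
python3 go.py .516 .213 .15 95
```

```text
t 0.1 pos [0.1443 0.5044 0.2261] F [-0.1  0.8  0.9] open 0.0916 d [-0.4376 -0.1778  0.0763] w [-0.1  0.  69. ]
```

Call:
move_arm([
  {"x": -0.02,"y": -0.008,"z": 0,"wz": 3},
  {"x": -0.05,"y": -0.02,"z": 0,"wz": 8},
  {"x": -0.085,"y": -0.035,"z": 0,"wz": 13},
  {"x": -0.12,"y": -0.05,"z": 0,"wz": 18},
  {"x": -0.155,"y": -0.063,"z": 0,"wz": 24},
  {"x": -0.19,"y": -0.077,"z": 0.005,"wz": 29},
  {"x": -0.225,"y": -0.091,"z": 0.01,"wz": 35},
  {"x": -0.26,"y": -0.105,"z": 0.015,"wz": 40},
])

```text
schema error: expected keys x, y, z, wx, wy, wz, hand
```

```bash
python3 go.py .516 .213 .15 95
```

```text
t 0.1 pos [0.1443 0.5044 0.2261] F [-0.1  0.8  0.9] open 0.0916 d [-0.4376 -0.1778  0.0763] w [-0.1  0.  69. ]
```

All keys are needed in every row.

Call:
move_arm([
  {"x": -0.02,"y": -0.008,"z": 0,"wx": 0,"wy": 0,"wz": 3,"hand": 1},
  {"x": -0.05,"y": -0.02,"z": 0,"wx": 0,"wy": 0,"wz": 8,"hand": 1},
  {"x": -0.085,"y": -0.035,"z": 0,"wx": 0,"wy": 0,"wz": 13,"hand": 1},
  {"x": -0.12,"y": -0.05,"z": 0,"wx": 0,"wy": 0,"wz": 18,"hand": 1},
  {"x": -0.155,"y": -0.063,"z": 0,"wx": 0,"wy": 0,"wz": 24,"hand": 1},
  {"x": -0.19,"y": -0.077,"z": 0.005,"wx": 0,"wy": 0,"wz": 29,"hand": 1},
  {"x": -0.225,"y": -0.091,"z": 0.01,"wx": 0,"wy": 0,"wz": 35,"hand": 1},
  {"x": -0.26,"y": -0.105,"z": 0.015,"wx": 0,"wy": 0,"wz": 40,"hand": 1},
], grip_force=20)

```text
time: 1.1
tool_pos: [0.3663, 0.3313, 0.2113]
tool_rot: [-3.141, -0.0, 2.162]
contact_force: [0.2, 0.7, -0.2]
opening: 0.0919
```

```bash
python3 go.py .516 .213 .15 95
```

```text
t 1.1 pos [0.3663 0.3313 0.2113] F [ 0.2  0.7 -0.2] open 0.0919 d [-0.1816  0.0585  0.0612] w [-0.   0.  28.9]
```

Call:
move_arm([
  {"x": -0.03,"y": 0.01,"z": 0.01,"wx": 0,"wy": 0,"wz": 5,"hand": 1},
  {"x": -0.06,"y": 0.02,"z": 0.02,"wx": 0,"wy": 0,"wz": 10,"hand": 1},
  {"x": -0.09,"y": 0.03,"z": 0.03,"wx": 0,"wy": 0,"wz": 15,"hand": 1},
  {"x": -0.12,"y": 0.039,"z": 0.04,"wx": 0,"wy": 0,"wz": 20,"hand": 1},
  {"x": -0.15,"y": 0.048,"z": 0.05,"wx": 0,"wy": 0,"wz": 25,"hand": 1},
  {"x": -0.17,"y": 0.055,"z": 0.057,"wx": 0,"wy": 0,"wz": 28,"hand": 1},
  {"x": -0.182,"y": 0.058,"z": 0.061,"wx": 0,"wy": 0,"wz": 29,"hand": 1},
  {"x": -0.182,"y": 0.058,"z": 0.061,"wx": 0,"wy": 0,"wz": 29,"hand": 1},
])

```text
time: 2.1
tool_pos: [0.5154, 0.2137, 0.1504]
tool_rot: [-3.141, -0.0, 1.658]
contact_force: [0.1, -0.3, 0.0]
opening: 0.0919
```

```bash
python3 go.py .516 .213 .005 95; python3 - <<'E'
from h import *
a=viewer.read_camera("top")[:,:,::-1];b=viewer.read_camera("scene")[:,:,::-1]
a=cv2.resize(a[180:260,140:270],(400,246));b=cv2.resize(b[140:260,140:270],(400,369))
o=np.zeros((369,800,3),np.uint8);o[:246,:400]=a;o[:,400:]=b;cv2.imwrite("pics/1.png",o)
E
```

```text
t 2.1 pos [0.5154 0.2137 0.1504] F [ 0.1 -0.3  0. ] open 0.0919 d [-0.0007  0.0006  0.1454] w [-0. -0.  0.]
```

View pics/1.png

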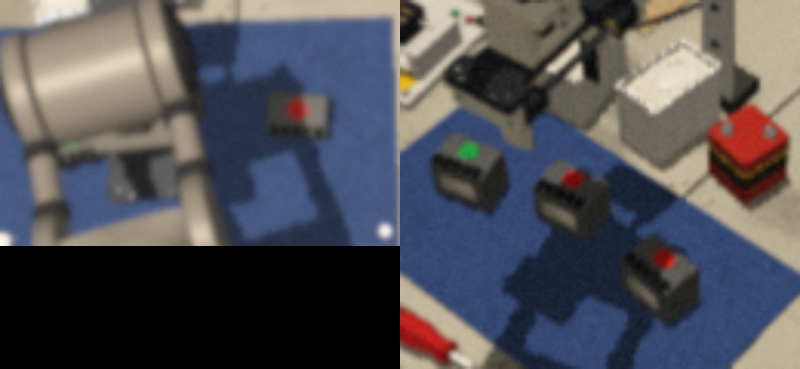

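The scene crop shows the open fingers (tips near (520,135) and (595,85) in the composite) straddling the middle module's axis from above; nothing is disturbed. I'll descend to just above the mat.

Call:
move_arm([
  {"x": 0,"y": 0,"z": 0.02,"wx": 0,"wy": 0,"wz": 0,"hand": 1},
  {"x": 0,"y": 0,"z": 0.045,"wx": 0,"wy": 0,"wz": 0,"hand": 1},
  {"x": 0,"y": 0,"z": 0.07,"wx": 0,"wy": 0,"wz": 0,"hand": 1},
  {"x": 0,"y": 0,"z": 0.095,"wx": 0,"wy": 0,"wz": 0,"hand": 1},
  {"x": 0,"y": 0,"z": 0.115,"wx": 0,"wy": 0,"wz": 0,"hand": 1},
  {"x": 0,"y": 0,"z": 0.13,"wx": 0,"wy": 0,"wz": 0,"hand": 1},
  {"x": 0,"y": 0,"z": 0.138,"wx": 0,"wy": 0,"wz": 0,"hand": 1},
  {"x": 0,"y": 0,"z": 0.142,"wx": 0,"wy": 0,"wz": 0,"hand": 1},
])

```text
time: 3.2
tool_pos: [0.5155, 0.2141, 0.0088]
tool_rot: [3.141, -0.0, 1.659]
contact_force: [-0.0, 0.8, 0.3]
opening: 0.0921
```

Call:
move_arm([
  {"x": 0,"y": 0,"z": 0,"wx": 0,"wy": 0,"wz": 0,"hand": 0.7},
  {"x": 0,"y": 0,"z": 0,"wx": 0,"wy": 0,"wz": 0,"hand": 0.6},
  {"x": 0,"y": 0,"z": 0,"wx": 0,"wy": 0,"wz": 0,"hand": 0.5},
  {"x": 0,"y": 0,"z": 0,"wx": 0,"wy": 0,"wz": 0,"hand": 0.4},
  {"x": 0,"y": 0,"z": 0,"wx": 0,"wy": 0,"wz": 0,"hand": 0.3},
  {"x": 0,"y": 0,"z": 0,"wx": 0,"wy": 0,"wz": 0,"hand": 0.3},
  {"x": 0,"y": 0,"z": 0,"wx": 0,"wy": 0,"wz": 0,"hand": 0.3},
  {"x": 0,"y": 0,"z": 0,"wx": 0,"wy": 0,"wz": 0,"hand": 0.3},
], grip_force=20)

```text
time: 4.2
tool_pos: [0.5156, 0.2139, 0.0088]
tool_rot: [3.141, -0.0, 1.658]
contact_force: [-0.7, -0.3, 1.8]
opening: 0.0454
```

Gripped: opening is 45.4 mm, matching the 45 mm width. Now I'll lift and travel to above the box.

Call:
move_arm([
  {"x": 0,"y": 0,"z": -0.015,"wx": 0,"wy": 0,"wz": 0,"hand": 0.3},
  {"x": 0,"y": 0,"z": -0.045,"wx": 0,"wy": 0,"wz": 0,"hand": 0.3},
  {"x": 0,"y": 0,"z": -0.085,"wx": 0,"wy": 0,"wz": 0,"hand": 0.3},
  {"x": 0,"y": 0,"z": -0.125,"wx": 0,"wy": 0,"wz": 0,"hand": 0.3},
  {"x": 0,"y": 0,"z": -0.165,"wx": 0,"wy": 0,"wz": 0,"hand": 0.3},
  {"x": 0,"y": 0,"z": -0.205,"wx": 0,"wy": 0,"wz": 0,"hand": 0.3},
  {"x": 0,"y": 0,"z": -0.24,"wx": 0,"wy": 0,"wz": 0,"hand": 0.3},
  {"x": 0,"y": 0,"z": -0.26,"wx": 0,"wy": 0,"wz": 0,"hand": 0.3},
], grip_force=35)

```text
time: 5.2
tool_pos: [0.5154, 0.2139, 0.2716]
tool_rot: [3.139, -0.001, 1.659]
contact_force: [0.5, 0.3, -3.2]
opening: 0.0453
```

```bash
python3 go.py .56 -.2155 .265 86.5;
```

```text
t 5.2 pos [0.5154 0.2139 0.2716] F [ 0.5  0.3 -3.2] open 0.0453 d [-0.4317  0.0067  0.0063] w [ 0.2 -0.   8.5]
```

Call:
move_arm([
  {"x": -0.01,"y": 0,"z": 0,"wx": 0,"wy": 0,"wz": 0,"hand": 0.3},
  {"x": -0.03,"y": 0,"z": 0,"wx": 0,"wy": 0,"wz": 0,"hand": 0.3},
  {"x": -0.06,"y": 0,"z": 0,"wx": 0,"wy": 0,"wz": 1,"hand": 0.3},
  {"x": -0.09,"y": 0,"z": 0,"wx": 0,"wy": 0,"wz": 2,"hand": 0.3},
  {"x": -0.12,"y": 0,"z": 0,"wx": 0,"wy": 0,"wz": 3,"hand": 0.3},
  {"x": -0.15,"y": 0,"z": 0,"wx": 0,"wy": 0,"wz": 4,"hand": 0.3},
  {"x": -0.18,"y": 0,"z": 0,"wx": 0,"wy": 0,"wz": 5,"hand": 0.3},
  {"x": -0.21,"y": 0,"z": 0,"wx": 0,"wy": 0,"wz": 5,"hand": 0.3},
])

```text
time: 6.2
tool_pos: [0.5328, 0.0024, 0.2672]
tool_rot: [-3.139, -0.0, 1.57]
contact_force: [0.3, -0.3, -1.4]
opening: 0.0455
```

```bash
python3 go.py .564 -.2155 .265 86.5;
```

```text
t 6.2 pos [0.5328 0.0024 0.2672] F [ 0.3 -0.3 -1.4] open 0.0455 d [-0.2178  0.0314  0.0021] w [-0.2 -0.   3.5]
```

Call:
move_arm([
  {"x": -0.03,"y": 0.004,"z": 0,"wx": 0,"wy": 0,"wz": 0.5,"hand": 0.3},
  {"x": -0.06,"y": 0.008,"z": 0,"wx": 0,"wy": 0,"wz": 1,"hand": 0.3},
  {"x": -0.095,"y": 0.013,"z": 0,"wx": 0,"wy": 0,"wz": 1.5,"hand": 0.3},
  {"x": -0.13,"y": 0.018,"z": 0,"wx": 0,"wy": 0,"wz": 2,"hand": 0.3},
  {"x": -0.165,"y": 0.024,"z": 0,"wx": 0,"wy": 0,"wz": 2.5,"hand": 0.3},
  {"x": -0.195,"y": 0.028,"z": 0,"wx": 0,"wy": 0,"wz": 3,"hand": 0.3},
  {"x": -0.213,"y": 0.031,"z": 0,"wx": 0,"wy": 0,"wz": 3.5,"hand": 0.3},
  {"x": -0.218,"y": 0.031,"z": 0,"wx": 0,"wy": 0,"wz": 3.5,"hand": 0.3},
])

```text
time: 7.2
tool_pos: [0.5643, -0.2145, 0.2676]
tool_rot: [-3.14, -0.001, 1.508]
contact_force: [-0.1, 0.4, -1.4]
opening: 0.0451
```

```bash
python3 go.py .564 -.2155 .166 86.5; python3 - <<'E'
from h import *
a=viewer.read_camera("top")[:,:,::-1];b=viewer.read_camera("scene")[:,:,::-1]
a=cv2.resize(a[130:260,270:400],(400,400));b=cv2.resize(b[150:310,260:420],(400,400))
cv2.imwrite("pics/2.png",np.hstack([a,b]))
E
```

```text
t 7.2 pos [ 0.5643 -0.2145  0.2676] F [-0.1  0.4 -1.4] open 0.0451 d [-0.0011 -0.      0.1016] w [-0.1 -0.1 -0.1]
```

View pics/2.png

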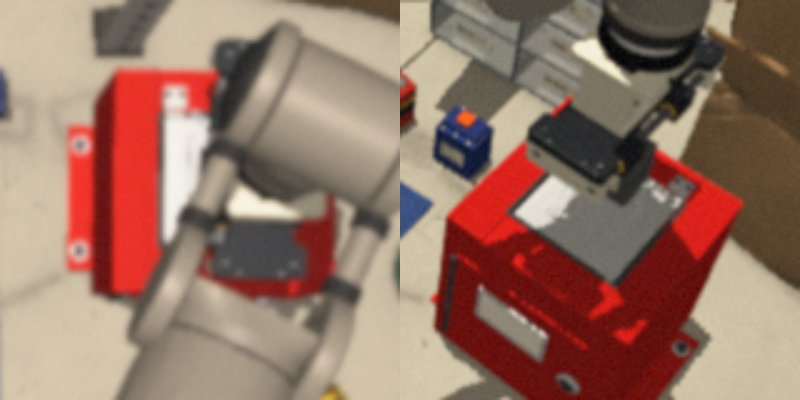

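The scene crop shows the gripper centred over the shut flap. The 45 mm opening and about −2 N on z say the module is held. Now I'll press down into the opening.

Call:
move_arm([
  {"x": 0,"y": 0,"z": 0.015,"wx": 0,"wy": 0,"wz": 0,"hand": 0.3},
  {"x": 0,"y": 0,"z": 0.03,"wx": 0,"wy": 0,"wz": 0,"hand": 0.3},
  {"x": 0,"y": 0,"z": 0.04,"wx": 0,"wy": 0,"wz": 0,"hand": 0.3},
  {"x": 0,"y": 0,"z": 0.047,"wx": 0,"wy": 0,"wz": 0,"hand": 0.3},
  {"x": 0,"y": 0,"z": 0.053,"wx": 0,"wy": 0,"wz": 0,"hand": 0.3},
  {"x": 0,"y": 0,"z": 0.059,"wx": 0,"wy": 0,"wz": 0,"hand": 0.3},
  {"x": 0,"y": 0,"z": 0.065,"wx": 0,"wy": 0,"wz": 0,"hand": 0.3},
])

```text
time: 8.18
tool_pos: [0.5663, -0.2134, 0.2053]
tool_rot: [3.137, 0.001, 1.51]
contact_force: [1.2, 2.1, 6.6]
opening: 0.0451
```

Call:
move_arm([
  {"x": 0,"y": 0,"z": 0.006,"wx": 0,"wy": 0,"wz": 0,"hand": 0.3},
  {"x": 0,"y": -0.001,"z": 0.013,"wx": 0,"wy": 0,"wz": 0,"hand": 0.3},
  {"x": 0,"y": -0.001,"z": 0.02,"wx": 0,"wy": 0,"wz": 0,"hand": 0.3},
  {"x": 0,"y": -0.001,"z": 0.027,"wx": 0,"wy": 0,"wz": 0,"hand": 0.3},
  {"x": 0,"y": -0.001,"z": 0.034,"wx": 0,"wy": 0,"wz": 0,"hand": 0.3},
  {"x": 0,"y": -0.001,"z": 0.038,"wx": 0,"wy": 0,"wz": 0,"hand": 0.3},
  {"x": 0,"y": -0.001,"z": 0.038,"wx": 0,"wy": 0,"wz": 0,"hand": 0.3},
])

```text
time: 9.05
tool_pos: [0.5638, -0.2137, 0.1665]
tool_rot: [3.141, 0.001, 1.51]
contact_force: [-4.7, -0.1, 7.5]
opening: 0.0453
```

Call:
move_arm([
  {"x": 0,"y": 0,"z": 0,"wx": 0,"wy": 0,"wz": 0,"hand": 0.64},
  {"x": 0,"y": 0,"z": 0,"wx": 0,"wy": 0,"wz": 0,"hand": 0.64},
  {"x": 0,"y": 0,"z": 0,"wx": 0,"wy": 0,"wz": 0,"hand": 0.64},
  {"x": 0,"y": 0,"z": 0,"wx": 0,"wy": 0,"wz": 0,"hand": 0.64},
  {"x": 0,"y": 0,"z": 0,"wx": 0,"wy": 0,"wz": 0,"hand": 0.64},
  {"x": 0,"y": 0,"z": 0,"wx": 0,"wy": 0,"wz": 0,"hand": 0.64},
  {"x": 0,"y": 0,"z": 0,"wx": 0,"wy": 0,"wz": 0,"hand": 0.64},
  {"x": 0,"y": 0,"z": 0,"wx": 0,"wy": 0,"wz": 0,"hand": 0.64},
])

```text
time: 10.05
tool_pos: [0.5615, -0.2134, 0.1649]
tool_rot: [-3.136, -0.0, 1.51]
contact_force: [-9.9, -0.4, 2.0]
opening: 0.0585
```

```bash
python3 - <<'E'
from h import *
b=viewer.read_camera("scene")[:,:,::-1]
cv2.imwrite("pics/3.png",cv2.resize(b[170:290,270:400],(650,600),interpolation=cv2.INTER_CUBIC))
print(proj("scene",(.564,-.2145,.17)),monitor.observe()["contact_force"])
E
```

```text
(np.float64(335.2568016700884), np.float64(242.39266596559398)) [-9.97533003 -0.29909489  2.99318248]
```

View pics/3.png

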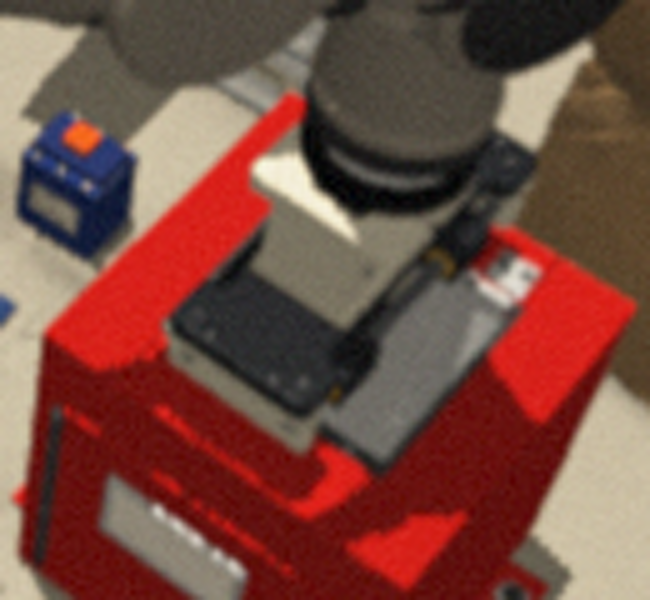

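The image shows the gripper in the opening at (330,370) with the flap swung down, and its tip is visible near the front edge at (385,450). The −10 N along x matches the flap spring on the rear finger. I'll withdraw straight up.

Call:
move_arm([
  {"x": 0,"y": 0,"z": -0.008,"wx": 0,"wy": 0,"wz": 0,"hand": 0.64},
  {"x": 0,"y": 0,"z": -0.02,"wx": 0,"wy": 0,"wz": 0,"hand": 0.64},
  {"x": 0,"y": 0,"z": -0.034,"wx": 0,"wy": 0,"wz": 0,"hand": 0.64},
  {"x": 0,"y": 0,"z": -0.048,"wx": 0,"wy": 0,"wz": 0,"hand": 0.64},
  {"x": 0,"y": 0,"z": -0.065,"wx": 0,"wy": 0,"wz": 0,"hand": 0.64},
  {"x": 0,"y": 0,"z": -0.085,"wx": 0,"wy": 0,"wz": 0,"hand": 0.64},
  {"x": 0,"y": 0,"z": -0.105,"wx": 0,"wy": 0,"wz": 0,"hand": 0.64},
  {"x": 0,"y": 0,"z": -0.115,"wx": 0,"wy": 0,"wz": 0,"hand": 0.64},
])

```text
time: 11.1
tool_pos: [0.5646, -0.2134, 0.2819]
tool_rot: [3.139, 0.001, 1.51]
contact_force: [0.1, -0.9, -0.3]
opening: 0.0586
```

```bash
python3 go.py .499 .084 .28 85.5
```

```text
t 11.1 pos [ 0.5646 -0.2134  0.2819] F [ 0.1 -0.9 -0.3] open 0.0586 d [ 0.2929 -0.0835  0.0015] w [0.1 0.  1. ]
```

Call:
move_arm([
  {"x": 0.015,"y": -0.004,"z": 0,"wx": 0,"wy": 0,"wz": 0,"hand": 0.64},
  {"x": 0.05,"y": -0.014,"z": 0,"wx": 0,"wy": 0,"wz": 0,"hand": 0.64},
  {"x": 0.095,"y": -0.027,"z": 0,"wx": 0,"wy": 0,"wz": 0,"hand": 0.64},
  {"x": 0.14,"y": -0.04,"z": 0,"wx": 0,"wy": 0,"wz": 0,"hand": 0.8},
  {"x": 0.185,"y": -0.053,"z": 0,"wx": 0,"wy": 0,"wz": 1,"hand": 1},
  {"x": 0.23,"y": -0.066,"z": 0.02,"wx": 0,"wy": 0,"wz": 1,"hand": 1},
  {"x": 0.27,"y": -0.077,"z": 0.05,"wx": 0,"wy": 0,"wz": 1,"hand": 1},
  {"x": 0.29,"y": -0.083,"z": 0.08,"wx": 0,"wy": 0,"wz": 1,"hand": 1},
])

```text
time: 12.1
tool_pos: [0.4969, 0.084, 0.1993]
tool_rot: [-3.141, -0.001, 1.495]
contact_force: [-0.7, 0.2, 0.2]
opening: 0.0919
```

```bash
python3 go.py .499 .084 .0085 85.5; python3 - <<'E'
from h import *
a=viewer.read_camera("top")[:,:,::-1];b=viewer.read_camera("scene")[:,:,::-1]
a=cv2.resize(a[130:260,130:400],(800,385));b=b[140:355,130:415];b=cv2.resize(b,(285,215))
o=np.zeros((600,800,3),np.uint8);o[:385]=a;o[385:,:285]=b;cv2.imwrite("pics/4.png",o)
E
```

```text
t 12.1 pos [0.4969 0.084  0.1993] F [-0.7  0.2  0.2] open 0.0919 d [0.     0.0022 0.1908] w [-0.  -0.   0.2]
```

View pics/4.png

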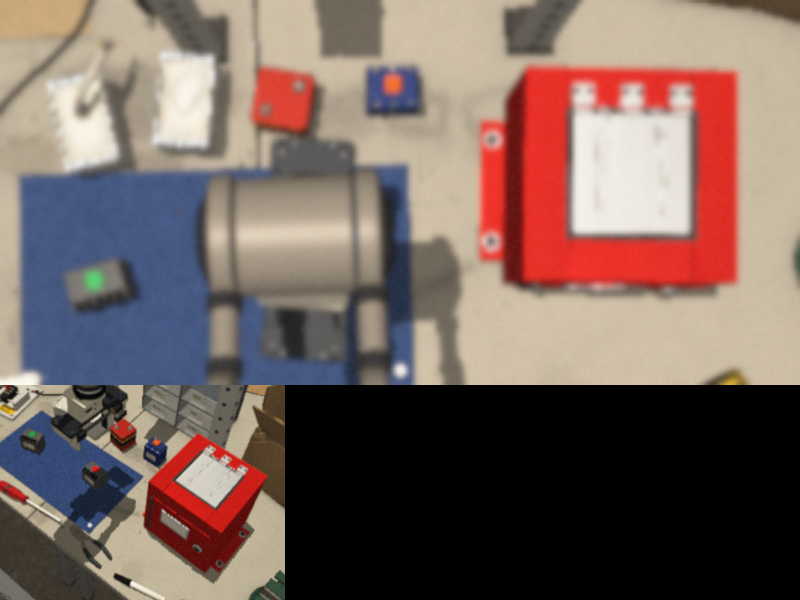

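The flap is fully shut again, at (632,172) in the top crop. Module A is gone, while the green module and the contactor are unmoved. Now I'll descend on the second module.

Call:
move_arm([
  {"x": 0,"y": 0.002,"z": 0.02,"wx": 0,"wy": 0,"wz": 0,"hand": 1},
  {"x": 0,"y": 0.002,"z": 0.05,"wx": 0,"wy": 0,"wz": 0,"hand": 1},
  {"x": 0,"y": 0.002,"z": 0.085,"wx": 0,"wy": 0,"wz": 0,"hand": 1},
  {"x": 0,"y": 0.002,"z": 0.12,"wx": 0,"wy": 0,"wz": 0,"hand": 1},
  {"x": 0,"y": 0.002,"z": 0.15,"wx": 0,"wy": 0,"wz": 0,"hand": 1},
  {"x": 0,"y": 0.002,"z": 0.172,"wx": 0,"wy": 0,"wz": 0,"hand": 1},
  {"x": 0,"y": 0.002,"z": 0.184,"wx": 0,"wy": 0,"wz": 0,"hand": 1},
  {"x": 0,"y": 0.002,"z": 0.19,"wx": 0,"wy": 0,"wz": 0,"hand": 1},
])

```text
time: 13.2
tool_pos: [0.5009, 0.0809, 0.0107]
tool_rot: [3.141, -0.0, 1.493]
contact_force: [-0.6, 0.2, -0.1]
opening: 0.0917
```

Call:
move_arm([
  {"x": 0,"y": 0,"z": 0,"wx": 0,"wy": 0,"wz": 0,"hand": 0.7},
  {"x": 0,"y": 0,"z": 0,"wx": 0,"wy": 0,"wz": 0,"hand": 0.6},
  {"x": 0,"y": 0,"z": 0,"wx": 0,"wy": 0,"wz": 0,"hand": 0.5},
  {"x": 0,"y": 0,"z": 0,"wx": 0,"wy": 0,"wz": 0,"hand": 0.4},
  {"x": 0,"y": 0,"z": 0,"wx": 0,"wy": 0,"wz": 0,"hand": 0.3},
  {"x": 0,"y": 0,"z": 0,"wx": 0,"wy": 0,"wz": 0,"hand": 0.3},
  {"x": 0,"y": 0,"z": 0,"wx": 0,"wy": 0,"wz": 0,"hand": 0.3},
  {"x": 0,"y": 0,"z": 0,"wx": 0,"wy": 0,"wz": 0,"hand": 0.3},
], grip_force=20)

```text
time: 14.2
tool_pos: [0.5004, 0.0811, 0.0108]
tool_rot: [-3.141, -0.0, 1.493]
contact_force: [-2.2, 1.3, 3.7]
opening: 0.0452
```

Call:
move_arm([
  {"x": 0,"y": 0,"z": -0.015,"wx": 0,"wy": 0,"wz": 0,"hand": 0.3},
  {"x": 0,"y": 0,"z": -0.045,"wx": 0,"wy": 0,"wz": 0,"hand": 0.3},
  {"x": 0,"y": 0,"z": -0.085,"wx": 0,"wy": 0,"wz": 0,"hand": 0.3},
  {"x": 0,"y": 0,"z": -0.125,"wx": 0,"wy": 0,"wz": 0,"hand": 0.3},
  {"x": 0,"y": 0,"z": -0.165,"wx": 0,"wy": 0,"wz": 0,"hand": 0.3},
  {"x": 0,"y": 0,"z": -0.205,"wx": 0,"wy": 0,"wz": 0,"hand": 0.3},
  {"x": 0,"y": 0,"z": -0.24,"wx": 0,"wy": 0,"wz": 0,"hand": 0.3},
  {"x": 0,"y": 0,"z": -0.26,"wx": 0,"wy": 0,"wz": 0,"hand": 0.3},
], grip_force=35)

```text
time: 15.2
tool_pos: [0.501, 0.0811, 0.2735]
tool_rot: [3.138, -0.0, 1.493]
contact_force: [0.3, 0.1, -2.1]
opening: 0.0446
```

```bash
python3 go.py .564 -.215 .268 86.5
```

```text
t 15.2 pos [0.501  0.0811 0.2735] F [ 0.3  0.1 -2.1] open 0.0446 d [-0.2903  0.0859  0.0057] w [ 0.2 -0.  -1. ]
```

Call:
move_arm([
  {"x": -0.012,"y": 0.004,"z": 0,"wx": 0,"wy": 0,"wz": 0,"hand": 0.3},
  {"x": -0.045,"y": 0.013,"z": 0,"wx": 0,"wy": 0,"wz": 0,"hand": 0.3},
  {"x": -0.09,"y": 0.027,"z": 0,"wx": 0,"wy": 0,"wz": 0,"hand": 0.3},
  {"x": -0.135,"y": 0.04,"z": 0,"wx": 0,"wy": 0,"wz": 0,"hand": 0.3},
  {"x": -0.18,"y": 0.053,"z": 0,"wx": 0,"wy": 0,"wz": -0.5,"hand": 0.3},
  {"x": -0.225,"y": 0.067,"z": 0,"wx": 0,"wy": 0,"wz": -1,"hand": 0.3},
  {"x": -0.265,"y": 0.079,"z": 0,"wx": 0,"wy": 0,"wz": -1,"hand": 0.3},
  {"x": -0.29,"y": 0.086,"z": 0.005,"wx": 0,"wy": 0,"wz": -1,"hand": 0.3},
])

```text
time: 16.2
tool_pos: [0.5634, -0.2173, 0.2643]
tool_rot: [-3.14, -0.0, 1.508]
contact_force: [-0.4, 0.0, -2.8]
opening: 0.0449
```

Call:
move_arm([
  {"x": 0,"y": 0,"z": 0,"wx": 0,"wy": 0,"wz": 0,"hand": 0.3},
  {"x": 0,"y": 0,"z": 0,"wx": 0,"wy": 0,"wz": 0,"hand": 0.3},
])

```text
time: 16.45
tool_pos: [0.5635, -0.2139, 0.2651]
tool_rot: [-3.14, -0.001, 1.511]
contact_force: [0.5, -0.6, -2.8]
opening: 0.0447
```

```bash
python3 go.py .564 -.215 .165 86.5
```

```text
t 16.45 pos [ 0.5635 -0.2139  0.2651] F [ 0.5 -0.6 -2.8] open 0.0447 d [-0.0012  0.0007  0.1001] w [-0.1 -0.1  0. ]
```

Call:
move_arm([
  {"x": 0,"y": 0,"z": 0.012,"wx": 0,"wy": 0,"wz": 0,"hand": 0.3},
  {"x": 0,"y": 0,"z": 0.027,"wx": 0,"wy": 0,"wz": 0,"hand": 0.3},
  {"x": 0,"y": 0,"z": 0.037,"wx": 0,"wy": 0,"wz": 0,"hand": 0.3},
  {"x": 0,"y": 0,"z": 0.044,"wx": 0,"wy": 0,"wz": 0,"hand": 0.3},
  {"x": 0,"y": 0,"z": 0.05,"wx": 0,"wy": 0,"wz": 0,"hand": 0.3},
  {"x": 0,"y": 0,"z": 0.056,"wx": 0,"wy": 0,"wz": 0,"hand": 0.3},
  {"x": 0,"y": 0,"z": 0.062,"wx": 0,"wy": 0,"wz": 0,"hand": 0.3},
])

```text
time: 17.32
tool_pos: [0.5653, -0.2149, 0.2053]
tool_rot: [3.136, 0.001, 1.51]
contact_force: [2.1, 1.2, 6.6]
opening: 0.0446
```

Call:
move_arm([
  {"x": 0,"y": 0,"z": 0.006,"wx": 0,"wy": 0,"wz": 0,"hand": 0.3},
  {"x": 0,"y": 0,"z": 0.013,"wx": 0,"wy": 0,"wz": 0,"hand": 0.3},
  {"x": 0,"y": 0,"z": 0.02,"wx": 0,"wy": 0,"wz": 0,"hand": 0.3},
  {"x": 0,"y": 0,"z": 0.027,"wx": 0,"wy": 0,"wz": 0,"hand": 0.3},
  {"x": 0,"y": 0,"z": 0.034,"wx": 0,"wy": 0,"wz": 0,"hand": 0.3},
  {"x": 0,"y": 0,"z": 0.039,"wx": 0,"wy": 0,"wz": 0,"hand": 0.3},
  {"x": 0,"y": 0,"z": 0.039,"wx": 0,"wy": 0,"wz": 0,"hand": 0.3},
])

```text
time: 18.2
tool_pos: [0.5635, -0.2151, 0.165]
tool_rot: [-3.142, 0.001, 1.51]
contact_force: [-5.2, -1.0, 6.8]
opening: 0.0448
```

Same readings as the first time, so I'll release, hold, then withdraw.

Call:
move_arm([
  {"x": 0,"y": 0,"z": 0,"wx": 0,"wy": 0,"wz": 0,"hand": 0.64},
  {"x": 0,"y": 0,"z": 0,"wx": 0,"wy": 0,"wz": 0,"hand": 0.64},
  {"x": 0,"y": 0,"z": 0,"wx": 0,"wy": 0,"wz": 0,"hand": 0.64},
  {"x": 0,"y": 0,"z": 0,"wx": 0,"wy": 0,"wz": 0,"hand": 0.64},
  {"x": 0,"y": 0,"z": 0,"wx": 0,"wy": 0,"wz": 0,"hand": 0.64},
  {"x": 0,"y": 0,"z": 0,"wx": 0,"wy": 0,"wz": 0,"hand": 0.64},
  {"x": 0,"y": 0,"z": 0,"wx": 0,"wy": 0,"wz": 0,"hand": 0.64},
  {"x": 0,"y": 0,"z": 0,"wx": 0,"wy": 0,"wz": 0,"hand": 0.64},
])

```text
time: 19.2
tool_pos: [0.561, -0.2147, 0.1633]
tool_rot: [-3.135, -0.001, 1.51]
contact_force: [-10.6, -1.0, 1.4]
opening: 0.0586
```

Call:
move_arm([
  {"x": 0,"y": 0,"z": -0.008,"wx": 0,"wy": 0,"wz": 0,"hand": 0.64},
  {"x": 0,"y": 0,"z": -0.02,"wx": 0,"wy": 0,"wz": 0,"hand": 0.64},
  {"x": 0,"y": 0,"z": -0.034,"wx": 0,"wy": 0,"wz": 0,"hand": 0.64},
  {"x": 0,"y": 0,"z": -0.048,"wx": 0,"wy": 0,"wz": 0,"hand": 0.64},
  {"x": 0,"y": 0,"z": -0.065,"wx": 0,"wy": 0,"wz": 0,"hand": 0.64},
  {"x": 0,"y": 0,"z": -0.085,"wx": 0,"wy": 0,"wz": 0,"hand": 0.64},
  {"x": 0,"y": 0,"z": -0.105,"wx": 0,"wy": 0,"wz": 0,"hand": 0.64},
  {"x": 0,"y": 0,"z": -0.115,"wx": 0,"wy": 0,"wz": 0,"hand": 0.64},
])

```text
time: 20.2
tool_pos: [0.5645, -0.2149, 0.2807]
tool_rot: [3.139, 0.001, 1.51]
contact_force: [0.1, -0.8, 0.2]
opening: 0.0585
```

Call:
move_arm([
  {"x": 0.015,"y": -0.008,"z": 0,"wx": 0,"wy": 0,"wz": 0,"hand": 0.64},
  {"x": 0.045,"y": -0.025,"z": 0,"wx": 0,"wy": 0,"wz": 0,"hand": 0.64},
  {"x": 0.08,"y": -0.045,"z": 0,"wx": 0,"wy": 0,"wz": 0,"hand": 0.64},
  {"x": 0.12,"y": -0.065,"z": 0,"wx": 0,"wy": 0,"wz": 0,"hand": 0.64},
  {"x": 0.155,"y": -0.085,"z": 0,"wx": 0,"wy": 0,"wz": 0,"hand": 0.64},
  {"x": 0.19,"y": -0.105,"z": 0,"wx": 0,"wy": 0,"wz": 0,"hand": 0.64},
  {"x": 0.21,"y": -0.115,"z": 0,"wx": 0,"wy": 0,"wz": 0,"hand": 0.64},
  {"x": 0.215,"y": -0.118,"z": 0,"wx": 0,"wy": 0,"wz": 0,"hand": 0.64},
])

```text
time: 21.2
tool_pos: [0.4587, 0.008, 0.2797]
tool_rot: [3.141, -0.0, 1.512]
contact_force: [0.7, -0.5, -0.2]
opening: 0.0591
```

```bash
python3 - <<'E'
from h import *
a=viewer.read_camera("top")[:,:,::-1];b=viewer.read_camera("scene")[:,:,::-1]
a=cv2.resize(a[130:260,130:400],(800,385));b=b[140:355,130:415]
o=np.zeros((600,800,3),np.uint8);o[:385]=a;o[385:,:285]=b;cv2.imwrite("pics/5.png",o)
E
```

```text
(no output)
```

View pics/5.png

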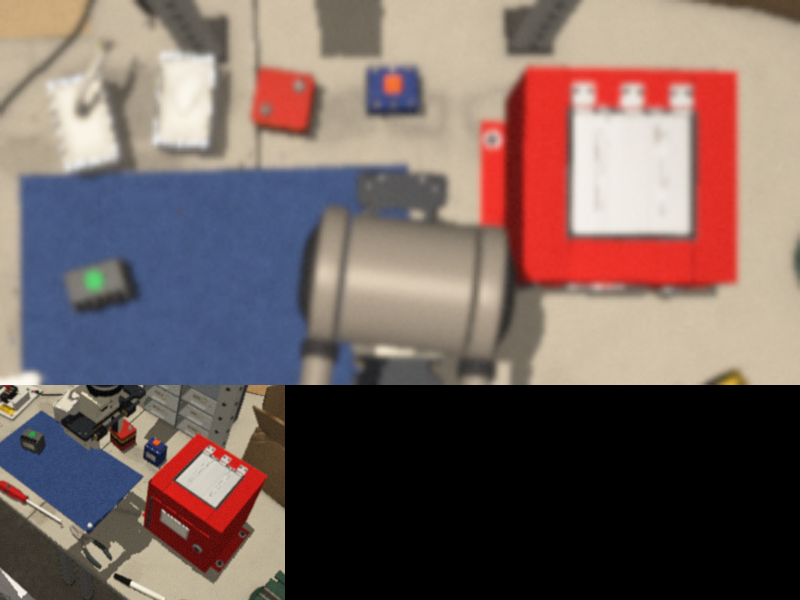

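The final picture shows only the green module on the mat at (95,285), the contactor in place at (393,90), and the flap shut at (632,172). The gripper is empty and clear, so I'm handing in.

```bash
python3 -c "
from cell import robot; print(robot.hand_in())"
```

```text
the job is handed in; nothing more can be done
None
```

I put both red-dotted modules into the reject box one at a time through the flap, and handed the job in at about 21 s of the 64 s allowed. For each one I pushed the flap down with the module in the gripper and opened the fingers at 45–47 mm depth. The rear finger held the flap off while the module dropped, and then I withdrew.

**Last checks:** the final pictures show the flap flush shut and no red-dotted modules left on the mat. The green-dotted module and the blue contactor look unmoved, and the gripper is clear with about 0 N on it. At the points where I read the force, it never went above about 12 N.

**Not confirmed:** I did not see the modules land inside the closed box. That they dropped is inferred from the force readings, the flap springing shut and neither module being visible any more. No check failed or disagreed, except that my first estimate of module A's yaw (0.4°) looked wrong; I used about 5° from the picture, and the grasp closed to the expected width.

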